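# Check the stamp under two cartons and sort them

## Robot

A 7-joint arm with a two-finger parallel gripper is mounted at the origin on the work surface. World frame = base frame: x ahead of the robot, y to its left, z up, the work surface at z = 0. Lengths are in m, angles in rad, forces in N, time in s.
With the tool pointing down it reaches from about 0.375 to 0.925 m from the base axis. Payload 3.1 kg.
Tool frame: the origin (TCP) lies midway between the tips of the shut fingers; the grasp point (between the pads) lies env.hold_point_z behind it (env.hold_point_z is the distance from the TCP to the grasp point, in m); x points along the fingers, y is the direction in which the jaws open and shut, and the axes are right-handed (so a half turn about x gives the same grasp; the last joint's range is limited). The gripper opens to 85 mm and grips with 20 to 120 N. Pads are 22 mm wide; open, the fingers measure 114 mm over their backs; the gripper's body (76 mm by 85 mm) begins 54 mm behind the grasp point. The pads swing forward as they close: fully open they stand 13 mm farther back than shut.
Start: joints at [-1.346, 0.383, 0.044, 1.598, -0.018, 1.161, -0.05], TCP at [0.206, 0.616, 0.231] pointing down, gripper open.
Joint ranges: [-2.61, 2.61], [-0.41, 2.15], [-1.48, 1.57], [0, 2.5], [-1.57, 4.71], [0.05, 1.97], [-2.85, 2.85]. Speed limits (rad/s): [2.79, 2.79, 3.14, 3.14, 3.14, 3.14, 3.14].

## Interface

Orientations are given as a unit quaternion [x, y, z, w].
In Python, from workcell import env, cams gives the robot as it stands.
- The arm moves only by the tool servo_tool, never from a script. Its arguments are lists of equal length, an entry for each row: "delta_pos": the shift along the tool's x, y, z each as a share of 0.03 m, from -1 to 1, a list of three; "angular": the turn, a rotation vector about the tool's x, y, z each as a share of 0.08 rad, from -1 to 1, a list of three; "jaw": the opening, from -1 (shut) to 1 (fully open), so that 0 is half open. A call has exactly 10 rows; each row shifts and turns the commanded pose from where the row before left it, along the tool's axes as they then stand; what a row does not reach is not made up. A row lasts 1/12 s, in which the tool goes at most 41.7 mm and 7.16 degrees, less where a joint would pass 70% of its speed; a pose out of reach is approached as far as the arm can. A call with a number of a shift or a turn outside -1 to 1 is refused whole. A call with a gripper value outside its range is refused whole. The fingers move at their own pace and stop on an object; "squeeze" is the grip in N (left out, the last holds). Time passes only in rows, so rows that do not move let the fingers close, or fill a call up. It gives the time, the measured TCP pose, the force and the opening at its end, in the units of the state.
- env.sense(): the state, without advancing time (a new reading comes with each control period).
- cams.camera(name): name is "scene" or "top" or "wrist"; returns a dict with "color" (384x512x3 uint8, red, green, blue), "mtx" (3x3 intrinsics, pixels), "xyz" and "rotation" of the camera in the world. Camera axes: x right, y down, z forward; pixel columns grow to the right and rows downward; lengths in m; the calibration is good to about 2 mm. A picture is of the moment at which its call begins. There is no depth.
- env.finish_job(): hands the job in, once; it reports no verdict.
The state is a dict: "clock": time; "joint_positions": joint angles; "qvel": joint speeds; "joint_torque": joint torques, N m; "position": TCP position; "tool_rot": TCP orientation; "wrist_force": force on the tool from outside, world axes, zero at the start; "moment": the same for the moment, N m; "gripper_width": finger opening in m.
Only numpy, scipy, OpenCV 4.12 (cv2) and the standard library are available. Lean on these libraries where they do the work, as an engineer would, in place of code of your own. Each camera call takes 0.05 s, during which the arm holds its last target.

## Task

Sort the two small white cartons standing upright on the packing bench, one at a time, leaving the second where it stands until the first is in its tray: lift the carton clear of the bench, turn it over about a quarter turn onto its side in the air and hold it so for a moment to read the black mark on its underside, then set it down, upright and without dropping it, in its tray. The carton marked with a bar goes into the long narrow cardboard tray, the one marked with a round disc into the square cardboard tray.

Things in the scene. Friction and masses are not known exactly. Their poses are not given: they have to be found in the camera images.
- carton_bar_mid (a point): one of two identical upright white cartons, 50 x 50 mm, 70 mm tall, about 0.15 kg, grey lid seam 50 mm up, brown tape strip on top, small brown label on one side. Black mark hidden on its underside: a bar 42 x 12 mm. Point: the carton's centre, 35 mm above its underside; z out of its top, x and y normal to its sides. Stiff; grip any two opposite sides.
- carton_disc_mid (a point): one of two identical upright white cartons, 50 x 50 mm, 70 mm tall, about 0.15 kg, grey lid seam 50 mm up, brown tape strip on top, small brown label on one side. Black mark hidden on its underside: a round disc 32 mm across. Point: the carton's centre, 35 mm above its underside; z out of its top, x and y normal to its sides. Stiff; grip any two opposite sides.
- tray_long_in (a point): long narrow open cardboard tray, fixed to the bench, outside 210 mm (its x) x 100 mm (its y), walls 5 mm thick, rim 25 mm above the bench. The point is the centre of its inner floor, 5 mm above the bench; z up.
- tray_square_in (a point): square open cardboard tray, fixed to the bench, outside 140 x 140 mm, walls 5 mm thick, rim 25 mm above the bench. The point is the centre of its inner floor, 5 mm above the bench; z up.

How it is judged:
By the outcome, as a careful person would: the job done as asked, in the order asked, and still so for the second after the job is handed in, with the robot touching nothing.
It also fails if it takes over 67 s, if anything falls off the work surface, if the arm or the gripper's body presses on something with over 40 N, if the wrist force passes 120 N, or if a joint passes its speed limit or range.

## Working session

There is one attempt and no reset: what is moved stays moved. The work goes in short steps, Python scripts to look and compute and a tool call to move; the robot and the scene stay as the last step left them, time stands still between calls to the robot, and variables do not carry over. Pictures are saved under pics/ and viewed, and the job is handed in when it is done.

Besides the shell and the picture viewer there is one more tool, called after "Request:" as name(argument=value, ...) on one line, values as JSON. servo_tool: Moves the arm, as the interface text tells. Its arguments: {"type":"object","properties":{"delta_pos":{"type":"array","items":{"type":"array","items":{"type":"number"}}},"angular":{"type":"array","items":{"type":"array","items":{"type":"number"}}},"jaw":{"type":"array","items":{"type":"number"}},"squeeze":{"type":"number"}},"required":["delta_pos","angular","jaw"]}

```bash
ls; mkdir -p pics; python3 - <<'E'
from workcell import env,cams
import cv2,numpy as np
s=env.sense()
for k,v in s.items(): print(k,np.round(v,4))
print(env.hold_point_z)
for n in ["scene","top","wrist"]:
    c=cams.camera(n); cv2.imwrite(f"pics/{n}0.png",c["color"][:,:,::-1])
    print(n,np.round(c["mtx"],1).tolist(),np.round(c["xyz"],4),np.round(c["rotation"],4).tolist())
E
```

```text
pics
clock 0.0
joint_positions [-1.3458  0.3838  0.0438  1.5996 -0.0179  1.1612 -0.0499]
qvel [ 0.002   0.0004 -0.0002  0.0004  0.0004 -0.0008  0.0016]
joint_torque [ 2.00000e-04 -4.33445e+01  1.02450e+00 -2.49519e+01  1.05000e-02
  1.11000e-02 -0.00000e+00]
position [0.2059 0.6155 0.2299]
tool_rot [ 0.1127  0.698  -0.1145  0.6978]
wrist_force [0.8055 0.1588 0.5123]
moment [-0.0456  0.0162 -0.0074]
gripper_width 0.0856
0.0187
scene [[350.8, 0.0, 254.6], [0.0, 350.8, 191.8], [0.0, 0.0, 1.0]] [0.9087 0.5165 0.576 ] [0.2548, 0.8666, -0.4099, -0.1265]
top [[444.3, 0.0, 251.6], [0.0, 444.3, 194.6], [0.0, 0.0, 1.0]] [0.3936 0.0087 1.1129] [-0.704, 0.7061, -0.0593, 0.0472]
wrist [[325.0, 0.0, 256.3], [0.0, 325.0, 193.7], [0.0, 0.0, 1.0]] [0.1338 0.6387 0.3722] [0.8021, 0.5778, 0.0871, 0.1236]
```

View pics/scene0.png

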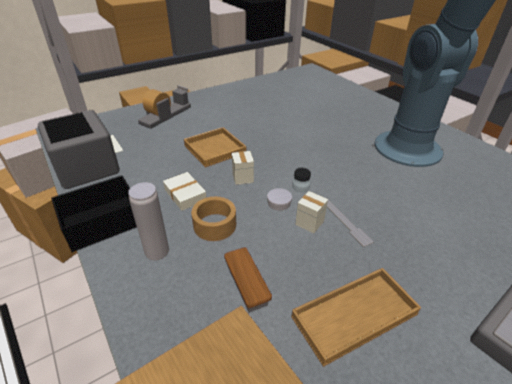

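View pics/top0.png

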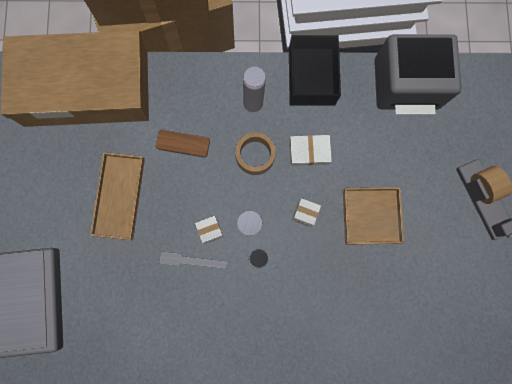

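View pics/wrist0.png

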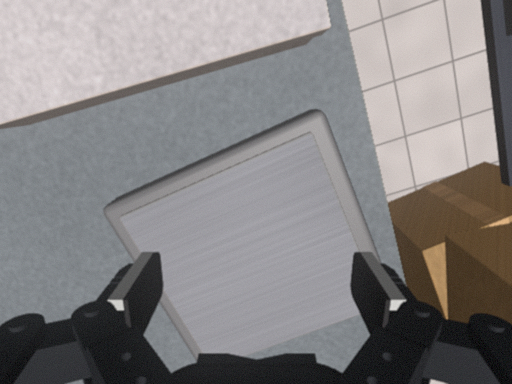

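The top view shows the long tray near (118,196), the square tray near (374,216), and the upright cartons near (209,230) and (308,212). The flat white box at (311,150) is a distractor.

```bash
cat > h.py <<'E'
from workcell import env,cams
import cv2,numpy as np
from scipy.spatial.transform import Rotation as R
def ray(c,uv,z):
    K=c["mtx"];uv=np.atleast_2d(np.array(uv,float))
    d=np.c_[uv,np.ones(len(uv))]@np.linalg.inv(K).T
    d=d@R.from_quat(c["rotation"]).as_matrix().T
    o=np.array(c["xyz"]); return o+d*((z-o[2])/d[:,2:])
def proj(c,P):
    p=(np.atleast_2d(P)-np.array(c["xyz"]))@R.from_quat(c["rotation"]).as_matrix()
    p=p@np.array(c["mtx"]).T; return p[:,:2]/p[:,2:]
def st():
    s=env.sense(); r=R.from_quat(s["tool_rot"])
    print("t",round(s["clock"],2),"tcp",np.round(s["position"],4),"w",round(s["gripper_width"],4),"F",np.round(s["wrist_force"],1)); print("q",np.round(s["joint_positions"],3)); print("toolR",np.round(r.as_matrix(),3).tolist())
    return s,r
E
python3 - <<'E'
from h import *
c=cams.camera("top"); im=c["color"]; hsv=cv2.cvtColor(im,cv2.COLOR_RGB2HSV)
big=cv2.resize(im[170:260,170:350],None,fx=4,fy=4,interpolation=cv2.INTER_CUBIC); cv2.imwrite("pics/c1.png",big[:,:,::-1])
white=((hsv[...,1]<60)&(hsv[...,2]>170)).astype(np.uint8)
brown=((hsv[...,1]>90)&(hsv[...,0]<25)&(hsv[...,2]>50)).astype(np.uint8)
def show(nm,m,box,zs):
    x0,y0,x1,y1=box; mm=np.zeros_like(m); mm[y0:y1,x0:x1]=m[y0:y1,x0:x1]
    cs,_=cv2.findContours(mm,cv2.RETR_EXTERNAL,cv2.CHAIN_APPROX_NONE); k=np.vstack(cs)
    r=cv2.minAreaRect(k); b=cv2.boxPoints(r)
    for z in zs:
        P=ray(c,b,z)[:,:2]; e=np.diff(np.vstack([P,P[:1]]),axis=0)
        print(nm,z,"cen",np.round(P.mean(0),4),"len",np.round(np.linalg.norm(e,axis=1),4),"ang",np.round(np.degrees(np.arctan2(e[:2,1],e[:2,0])),1), "px",np.round(r[0],1))
wb=white|brown
show("A",wb,(190,212,228,248),[.07]);show("B",wb,(290,195,326,230),[.07])
show("long",brown,(88,148,148,245),[.025]);show("sq",brown,(338,182,408,250),[.025])
E
```

```text
A 0.07 cen [0.4715 0.0928] len [0.0487 0.0485 0.0484 0.0484] ang [ -69.4 -159.1] px [208.  228.7]
B 0.07 cen [ 0.5124 -0.1413] len [0.0489 0.0489 0.0489 0.0486] ang [ -20.9 -110.4] px [307.3 211.2]
long 0.025 cen [0.5579 0.321 ] len [0.2104 0.1062 0.2101 0.1031] ang [ -5.3 -98.3] px [117.  195.9]
sq 0.025 cen [ 0.5073 -0.3103] len [0.1446 0.1423 0.1418 0.1417] ang [-87.3 179.6] px [373.  215.4]
```

```bash
sleep 1; ls pics
```

```text
c1.png
scene0.png
top0.png
wrist0.png
```

View pics/c1.png

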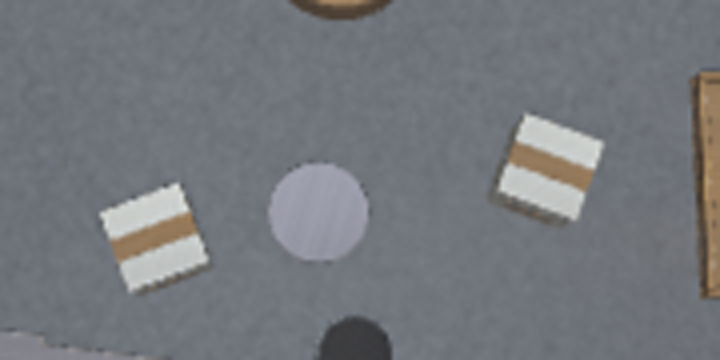

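The top-face and tray sizes match the given ones (49 mm and 210x104 / 142 mm). Carton A is at (0.4715, 0.093) and carton B at (0.512, -0.141). I'll go over A first.

Request:
servo_tool(delta_pos=[[0,-0.86,0.87],[0,-0.86,0.87],[0,-0.86,0.87],[0,-0.86,0.87],[0,-0.86,0.87],[0,-0.86,0.87],[0,-0.86,0.87],[0,-0.86,0.87],[0,-0.86,0.87],[0,-0.86,0.87]], angular=[[0,0,0],[0,0,0],[0,0,0],[0,0,0],[0,0,0],[0,0,0],[0,0,0],[0,0,0],[0,0,0],[0,0,0]], jaw=[1,1,1,1,1,1,1,1,1,1], squeeze=60)

```text
clock: 1.03
position: [0.3723, 0.2871, 0.2313]
tool_rot: [0.114, 0.698, -0.113, 0.698]
wrist_force: [0.5, 0.4, -0.0]
gripper_width: 0.0854
```

Request:
servo_tool(delta_pos=[[0,-0.86,0.87],[0,-0.86,0.87],[0,-0.86,0.87],[0,-0.86,0.87],[0,-0.86,0.87],[0,-0.86,0.87],[0,0,0],[0,0,0],[0,0,0],[0,0,0]], angular=[[0,0,0],[0,0,0],[0,0,0],[0,0,0],[0,0,0],[0,0,0],[1,0,0],[1,0,0],[1,0,0],[1,0,0]], jaw=[1,1,1,1,1,1,1,1,1,1])

```text
clock: 1.87
position: [0.4712, 0.092, 0.2311]
tool_rot: [0.225, 0.67, -0.225, 0.67]
wrist_force: [-1.3, 0.6, -0.3]
gripper_width: 0.0855
```

Request:
servo_tool(delta_pos=[[0,0,0],[0,0,0],[0.5,0,0],[0.5,0,0],[0.5,0,0],[0.5,0,0],[0.5,0,0],[0,0,0],[0,0,0],[0,0,0]], angular=[[1,0,0],[1,0,0],[1,0,0],[1,0,0],[1,0,0],[1,0,0],[1,0,0],[0,0,0],[0,0,0],[0,0,0]], jaw=[1,1,1,1,1,1,1,1,1,1])

```text
clock: 2.7
position: [0.4718, 0.0926, 0.1569]
tool_rot: [0.4, 0.583, -0.399, 0.584]
wrist_force: [0.9, -0.4, 0.7]
gripper_width: 0.0853
```

```bash
cat > m.py <<'E'
from h import *
import sys
s,r=st()
a=[float(x) for x in sys.argv[1:]]  # x y z az of tool y
if a:
    M=r.as_matrix(); d=np.array(a[:3])-s["position"]
    print("tool shift in 0.03 units",np.round(M.T@d/0.03,2))
    t=np.radians(a[3]); x=np.array([0,0,-1.]);y=np.array([np.cos(t),np.sin(t),0]);T=np.c_[x,y,np.cross(x,y)]
    print("after turn: shift",np.round(T.T@d/.03,2),"turn /0.08",np.round(R.from_matrix(M.T@T).as_rotvec()/.08,2),"az",np.round(np.degrees(np.arctan2(M[1,1],M[0,1])),1))
E
python3 m.py 0.4715 0.0928 0.030 20.9
python3 -c "
from h import *
c=cams.camera('wrist'); cv2.imwrite('pics/w1.png',c['color'][:,:,::-1])"
```

```text
t 2.7 tcp [0.4718 0.0926 0.1569] w 0.0853 F [ 0.9 -0.4  0.7]
q [-0.755  0.157  0.515  2.087 -0.097  0.919  0.184]
toolR [[0.001, 0.932, 0.361], [0.0, 0.361, -0.932], [-1.0, 0.001, 0.0]]
tool shift in 0.03 units [ 4.23 -0.01 -0.01]
after turn: shift [ 4.23 -0.01 -0.01] turn /0.08 [ 0.06  0.   -0.01] az 21.2
```

View pics/w1.png

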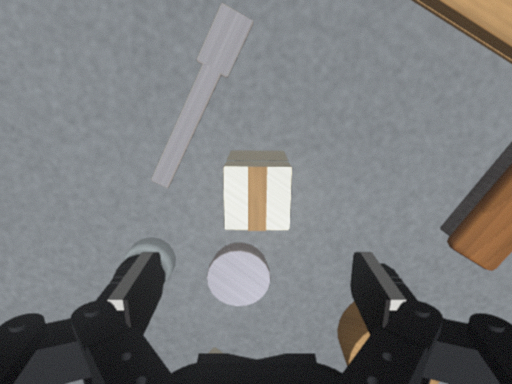

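The wrist view shows the carton's top at about (257,198), square to the jaws, with the purple cylinder below it at (240,275). I'll check the carton against where it should project, and the cylinder against the fingers.

```bash
python3 - <<'E'
from h import *
c=cams.camera("wrist"); s=env.sense()
print(c["xyz"],R.from_quat(c["rotation"]).as_matrix().round(3).tolist())
print(proj(c,[[.4715,.0928,.07],s["position"]]))
print("wrist ray carton top",ray(c,[[257,198]],.07))
cv2.imwrite('pics/s1.png',cams.camera("scene")['color'][:,:,::-1])
t=cams.camera("top")
for z in (0,.02,.04,.07): print(z,ray(t,[[249.5,223],[262,223],[258.5,258.5]],z)[:,:2].round(3).tolist())
for z in (0.02,.04,.07): print(z,ray(c,[[239,277]],z))
E
```

```text
[0.44451164 0.16230788 0.29952136] [[0.933, 0.344, 0.109], [0.361, -0.89, -0.278], [0.002, 0.299, -0.954]]
[[255.90417287 197.07831615]
 [257.38923543 253.21395341]]
wrist ray carton top [[0.47251931 0.09242187 0.07      ]]
0 [[0.491, -0.005], [0.491, -0.037], [0.402, -0.027]]
0.02 [[0.489, -0.005], [0.489, -0.036], [0.402, -0.027]]
0.04 [[0.487, -0.005], [0.487, -0.035], [0.402, -0.026]]
0.07 [[0.485, -0.004], [0.485, -0.034], [0.402, -0.025]]
0.02 [[ 0.49162242 -0.00511189  0.02      ]]
0.04 [[0.4882516  0.00686714 0.04      ]]
0.07 [[0.48319537 0.02483569 0.07      ]]
```

View pics/s1.png

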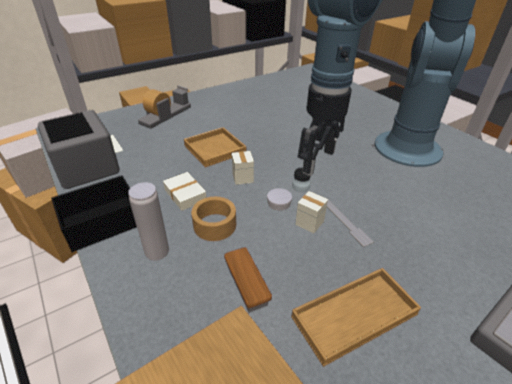

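Request:
servo_tool(delta_pos=[[0.6,0,0],[0.75,0,0],[0.75,0,0],[0.75,0,0],[0.75,0,0],[0.5,0,0],[0.23,0,0],[0,0,0],[0,0,0],[0,0,0]], angular=[[0,0,0],[0,0,0],[0,0,0],[0,0,0],[0,0,0],[0,0,0],[0,0,0],[0,0,0],[0,0,0],[0,0,0]], jaw=[1,1,1,1,1,1,1,1,-1,-1], squeeze=60)

```text
clock: 3.73
position: [0.4726, 0.0928, 0.0276]
tool_rot: [0.401, 0.583, -0.399, 0.584]
wrist_force: [0.1, -0.4, 0.7]
gripper_width: 0.0635
```

Request:
servo_tool(delta_pos=[[0,0,0],[0,0,0],[0,0,0],[0,0,0],[0,0,0],[0,0,0],[0,0,0],[-0.2,0,0],[-0.5,0,0],[-0.5,0,0]], angular=[[0,0,0],[0,0,0],[0,0,0],[0,0,0],[0,0,0],[0,0,0],[0,0,0],[0,0,0],[0,0,0],[0,0,0]], jaw=[-1,-1,-1,-1,-1,-1,-1,-1,-1,-1])

```text
clock: 4.57
position: [0.4697, 0.092, 0.0621]
tool_rot: [0.399, 0.584, -0.401, 0.582]
wrist_force: [0.3, 0.2, -1.8]
gripper_width: 0.0495
```

```bash
python3 m.py 0.50 0.0 0.36 -9; python3 -c "
from h import *
cv2.imwrite('pics/s2.png',cams.camera('scene')['color'][:,:,::-1])"
```

```text
t 4.57 tcp [0.4697 0.092  0.0621] w 0.0495 F [ 0.3  0.2 -1.8]
q [-0.703  0.329  0.476  2.145 -0.227  0.717  0.291]
toolR [[-0.003, 0.933, 0.36], [-0.001, 0.36, -0.933], [-1.0, -0.003, 0.0]]
tool shift in 0.03 units [-9.93 -0.19  3.23]
after turn: shift [-9.93  1.48  2.87] turn /0.08 [6.56 0.01 0.04] az 21.1
```

View pics/s2.png

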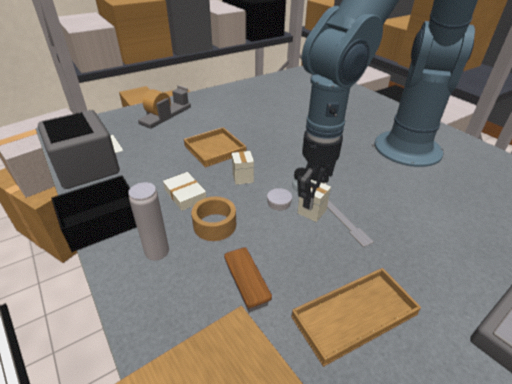

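The carton is gripped (49.5 mm) and rising at (315,203). I'll raise it and yaw toward the scene camera.

Request:
servo_tool(delta_pos=[[-1,0,0.3],[-1,0,0.3],[-1,0,0.3],[-1,0,0.3],[-1,0,0.3],[-1,0,0.3],[-1,0,0.3],[-1,0,0.3],[-1,0,0.3],[-0.9,0,0.3]], angular=[[0,0,0],[0,0,0],[0.8,0,0],[0.8,0,0],[0.8,0,0],[0.8,0,0],[0.8,0,0],[0.8,0,0],[0.8,0,0],[0.8,0,0]], jaw=[-1,-1,-1,-1,-1,-1,-1,-1,-1,-1])

```text
clock: 5.45
position: [0.4874, 0.0045, 0.3605]
tool_rot: [0.536, 0.462, -0.535, 0.462]
wrist_force: [0.7, 0.4, -1.9]
gripper_width: 0.0491
```

Request:
servo_tool(delta_pos=[[0,0,0],[0,0,0],[0,0,0],[0,0,0],[0,0,0],[0,0,0],[0,0,0],[0,0,0],[0,0,0],[0,0,0]], angular=[[0,0.6,0],[0,0.8,0],[0,0.8,0],[0,0.8,0],[0,0.8,0],[0,0.8,0],[0,0.8,0],[0,0.8,0],[0,0.8,0],[0,0.8,0]], jaw=[-1,-1,-1,-1,-1,-1,-1,-1,-1,-1])

```text
clock: 6.28
position: [0.4874, 0.0048, 0.3588]
tool_rot: [0.674, 0.583, -0.344, 0.298]
wrist_force: [-0.9, 0.2, -2.0]
gripper_width: 0.0489
```

```bash
python3 m.py
```

```text
t 6.28 tcp [0.4874 0.0048 0.3588] w 0.0489 F [-0.9  0.2 -2. ]
q [-0.59   0.002  0.903  1.914 -0.63   1.389  0.337]
toolR [[0.085, 0.99, -0.117], [0.58, -0.144, -0.802], [-0.81, 0.0, -0.586]]
```

Request:
servo_tool(delta_pos=[[0,0,0],[0,0,0],[0,0,0],[0,0,0],[0,0,0],[0,0,0],[0,0,0],[0,0,0],[0,0,0],[0,0,0]], angular=[[0,0.8,0],[0,0.8,0],[0,0.8,0],[0,0.8,0],[0,0.8,0],[0,0.8,0],[0,0.8,0],[0,0,0],[0,0,0],[0,0,0]], jaw=[-1,-1,-1,-1,-1,-1,-1,-1,-1,-1])

```text
clock: 7.12
position: [0.488, 0.0053, 0.3592]
tool_rot: [0.733, 0.634, -0.187, 0.162]
wrist_force: [-0.7, 0.0, -1.6]
gripper_width: 0.0494
```

```bash
python3 m.py;python3 -c "
from h import *
cv2.imwrite('pics/s3.png',cams.camera('scene')['color'][:,:,::-1])"
```

```text
t 7.12 tcp [0.488  0.0053 0.3592] w 0.0494 F [-0.7  0.  -1.6]
q [-0.349  0.274  0.948  1.97  -1.102  1.73   0.757]
toolR [[0.126, 0.99, -0.069], [0.868, -0.143, -0.475], [-0.48, -0.0, -0.877]]
```

View pics/s3.png

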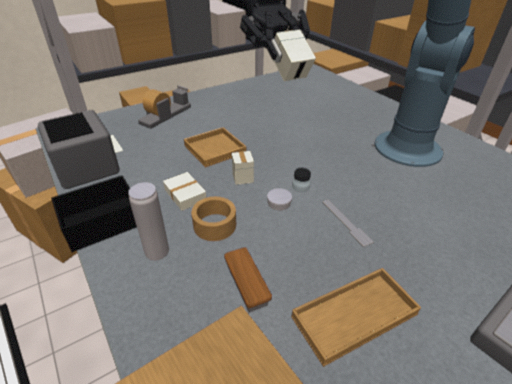

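The carton is tilted 61° at (295,55), with its underside starting to show. I'll keep tilting and watch the joints.

Request:
servo_tool(delta_pos=[[0,0,0],[0,0,0],[0,0,0],[0,0,0],[0,0,0],[0,0,0],[0,0,0],[0,0,0],[0,0,0],[0,0,0]], angular=[[0,0.7,0],[0,0.7,0],[0,0.7,0],[0,0.7,0],[0,0.7,0],[0,0.7,0],[0,0.7,0],[0,0.7,0],[0,0.7,0],[0,0,0]], jaw=[-1,-1,-1,-1,-1,-1,-1,-1,-1,-1])

```text
clock: 8.0
position: [0.4877, 0.0056, 0.3588]
tool_rot: [0.756, 0.655, 0.002, -0.003]
wrist_force: [0.2, -0.6, -2.0]
gripper_width: 0.0492
```

```bash
python3 m.py;python3 -c "
from h import *
im=cams.camera('scene')['color'][:,:,::-1]
cv2.imwrite('pics/s4.png',cv2.resize(im[0:200,156:],None,fx=2,fy=2))"
```

```text
t 8.0 tcp [0.4877 0.0056 0.3588] w 0.0492 F [ 0.2 -0.6 -2. ]
q [ 0.238  0.47   0.36   2.004 -1.337  1.957  0.955]
toolR [[0.143, 0.99, -0.0], [0.99, -0.143, 0.007], [0.007, -0.001, -1.0]]
```

View pics/s4.png

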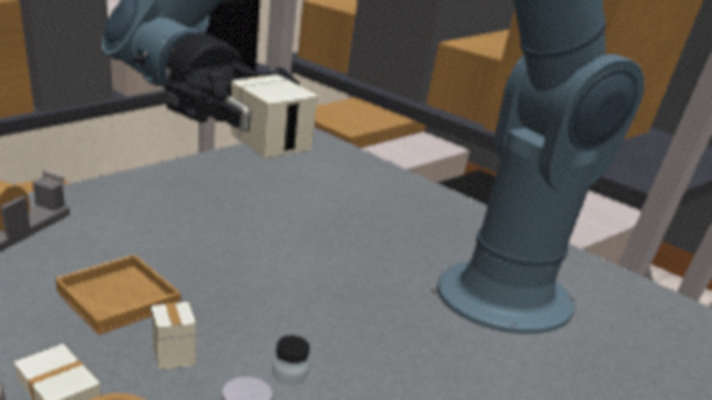

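The underside, at about (291,125) in the enlarged view, shows a narrow upright black bar. So carton A goes in the long tray. I'll hold it a moment, then turn it back.

Request:
servo_tool(delta_pos=[[0,0,0],[0,0,0],[0,0,0],[0,0,0],[0,0,0],[0,0,0],[0,0,0],[0,0,0],[0,0,0],[0,0,0]], angular=[[0,0,0],[0,0,0],[0,0,0],[0,0,0],[0,0,0],[0,0,0],[0,0,0],[0,-0.5,0],[0,-0.8,0],[0,-0.8,0]], jaw=[-1,-1,-1,-1,-1,-1,-1,-1,-1,-1])

```text
clock: 8.88
position: [0.4878, 0.005, 0.3584]
tool_rot: [0.754, 0.652, -0.063, 0.053]
wrist_force: [0.3, -0.0, -1.2]
gripper_width: 0.0492
```

Request:
servo_tool(delta_pos=[[0,0,0],[0,0,0],[0,0,0],[0,0,0],[0,0,0],[0,0,0],[0,0,0],[0,0,0],[0,0,0],[0,0,0]], angular=[[0,-0.9,0],[0,-0.9,0],[0,-0.9,0],[0,-0.9,0],[0,-0.9,0],[0,-0.9,0],[0,-0.9,0],[0,-0.9,0],[0,-0.9,0],[0,-0.9,0]], jaw=[-1,-1,-1,-1,-1,-1,-1,-1,-1,-1])

```text
clock: 9.72
position: [0.4873, 0.005, 0.3595]
tool_rot: [0.683, 0.591, -0.324, 0.28]
wrist_force: [-0.4, 1.4, -1.6]
gripper_width: 0.0495
```

Request:
servo_tool(delta_pos=[[0,0,0],[0,0,0],[0,0,0],[0,0,0],[0,0,0],[0,0,0],[0,0,0],[0,0,0],[0,0,0],[0,0,0]], angular=[[0,-0.9,0],[0,-0.9,0],[0,-0.9,0],[0,-0.9,0],[0,-0.9,0],[0,-0.9,0],[0,-0.9,0],[0,-0.9,0],[0,-0.9,0],[0,-0.5,0]], jaw=[-1,-1,-1,-1,-1,-1,-1,-1,-1,-1])

```text
clock: 10.55
position: [0.4869, 0.0074, 0.3592]
tool_rot: [-0.533, -0.464, 0.535, -0.463]
wrist_force: [-0.1, 1.2, -1.9]
gripper_width: 0.0495
```

```bash
python3 m.py .558 .321 .12 -7
```

```text
t 10.55 tcp [0.4869 0.0074 0.3592] w 0.0495 F [-0.1  1.2 -1.9]
q [-0.267 -0.025  0.164  1.812  0.005  1.357 -0.246]
toolR [[-0.003, 0.99, -0.141], [-0.001, -0.141, -0.99], [-1.0, -0.002, 0.002]]
tool shift in 0.03 units [  7.95   0.89 -10.7 ]
after turn: shift [  7.97   1.08 -10.67] turn /0.08 [-0.24  0.02  0.03] az -8.1
```

Request:
servo_tool(delta_pos=[[0,0.1,-0.6],[0,0.1,-1],[0,0.1,-1],[0,0.1,-1],[0.5,0.1,-1],[0.8,0.1,-1],[0.8,0.1,-1],[0.8,0.1,-1],[0.8,0.1,-1],[0.8,0.1,-1]], angular=[[0,0,0],[0,0,0],[0,0,0],[0,0,0],[0,0,0],[0,0,0],[0,0,0],[0,0,0],[0,0,0],[0,0,0]], jaw=[-1,-1,-1,-1,-1,-1,-1,-1,-1,-1])

```text
clock: 11.38
position: [0.5578, 0.2869, 0.2226]
tool_rot: [-0.534, -0.463, 0.536, -0.462]
wrist_force: [1.1, -0.6, -1.3]
gripper_width: 0.0492
```

Request:
servo_tool(delta_pos=[[0.8,0,-0.8],[0.8,0,-0.3],[0.8,0,0],[0.8,0,0],[0.3,0,0],[0,0,0],[0,0,0],[0,0,0],[0,0,0],[0,0,0]], angular=[[0,0,0],[0,0,0],[0,0,0],[0,0,0],[0,0,0],[0,0,0],[0,0,0],[0,0,0],[0,0,0],[0,0,0]], jaw=[-1,-1,-1,-1,-1,-1,-1,-1,-1,-1])

```text
clock: 12.22
position: [0.565, 0.3192, 0.1216]
tool_rot: [0.536, 0.462, -0.534, 0.463]
wrist_force: [-0.0, -0.1, -1.4]
gripper_width: 0.0494
```

```bash
python3 m.py .558 .321 .032 -7;python3 -c "
from h import *
c=cams.camera('scene');im=c['color'][:,:,::-1]
print(proj(c,env.sense()['position']))
cv2.imwrite('pics/s5.png',im)
im=cams.camera('wrist')['color'][:,:,::-1]
cv2.imwrite('pics/w5.png',im)"
```

```text
t 12.22 tcp [0.565  0.3192 0.1216] w 0.0494 F [-0.  -0.1 -1.4]
q [-0.556  0.489 -0.028  1.689  0.016  0.96  -0.734]
toolR [[0.003, 0.99, -0.144], [0.002, -0.144, -0.99], [-1.0, 0.003, -0.002]]
tool shift in 0.03 units [ 2.99 -0.25 -0.02]
after turn: shift [ 2.99 -0.24 -0.03] turn /0.08 [-0.28 -0.03 -0.03] az -8.3
[[364.36714648 273.32623469]]
```

View pics/s5.png

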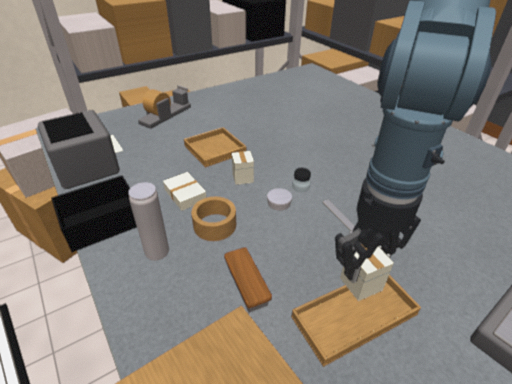

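View pics/w5.png

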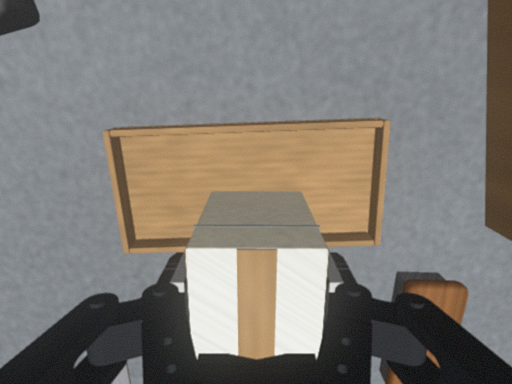

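The carton is upright over the tray, and the wrist view puts the tray's centre column at about 247. I'll lower it gently.

Request:
servo_tool(delta_pos=[[0.4,-0.05,0],[0.5,-0.05,0],[0.5,-0.05,0],[0.5,-0.05,0],[0.4,-0.05,0],[0.25,0,0],[0.15,0,0],[0.1,0,0],[0.08,0,0],[0,0,0]], angular=[[-0.1,0,0],[-0.1,0,0],[-0.1,0,0],[0,0,0],[0,0,0],[0,0,0],[0,0,0],[0,0,0],[0,0,0],[0,0,0]], jaw=[-1,-1,-1,-1,-1,-1,-1,-1,-1,-1])

```text
clock: 13.15
position: [0.557, 0.3199, 0.0335]
tool_rot: [0.53, 0.469, -0.529, 0.469]
wrist_force: [-0.2, 1.0, -1.5]
gripper_width: 0.0498
```

```bash
python3 m.py .558 .321 .032 -7
```

```text
t 13.15 tcp [0.557  0.3199 0.0335] w 0.0498 F [-0.2  1.  -1.5]
q [-0.56   0.594 -0.033  1.74   0.026  0.806 -0.725]
toolR [[0.001, 0.993, -0.12], [0.001, -0.12, -0.993], [-1.0, 0.001, -0.001]]
tool shift in 0.03 units [ 0.05  0.03 -0.04]
after turn: shift [ 0.05  0.03 -0.04] turn /0.08 [ 0.03 -0.01 -0.01] az -6.9
```

Request:
servo_tool(delta_pos=[[0.03,0,0],[0.03,0,0],[0,0,0],[0,0,0],[0,0,0],[0,0,0],[0,0,0],[0,0,0],[0,0,0],[0,0,0]], angular=[[0,0,0],[0,0,0],[0,0,0],[0,0,0],[0,0,0],[0,0,0],[0,0,0],[0,0,0],[0,0,0],[0,0,0]], jaw=[-1,-1,-1,-1,-1,-1,-1,-1,-1,-1])

```text
clock: 13.98
position: [0.5572, 0.3201, 0.0329]
tool_rot: [0.53, 0.469, -0.528, 0.469]
wrist_force: [-1.4, -0.2, 5.7]
gripper_width: 0.0495
```

```bash
python3 m.py; python3 -c "
from h import *
im=cams.camera('scene')['color'][:,:,::-1]
cv2.imwrite('pics/s6.png',cv2.resize(im[200:370,270:440],None,fx=3,fy=3))"
```

```text
t 13.98 tcp [0.5572 0.3201 0.0329] w 0.0495 F [-1.4 -0.2  5.7]
q [-0.56   0.595 -0.033  1.74   0.026  0.805 -0.725]
toolR [[0.002, 0.993, -0.12], [0.001, -0.12, -0.993], [-1.0, 0.002, -0.001]]
```

View pics/s6.png

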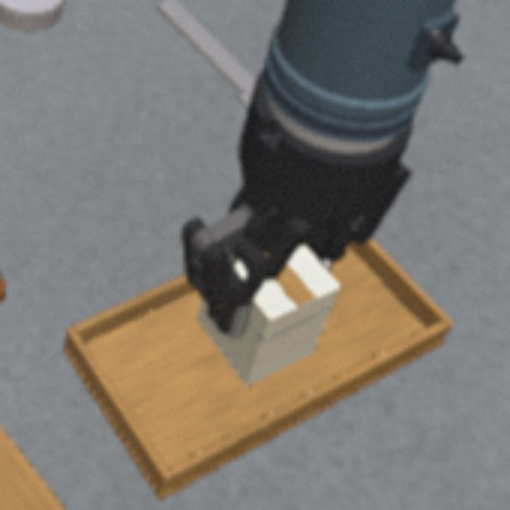

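The force reads +5.7 N, so the carton is on the tray floor. I'll release it and rise.

Request:
servo_tool(delta_pos=[[0,0,0],[0,0,0],[0,0,0],[0,0,0],[0,0,0],[0,0,0],[-0.3,0,0],[-0.6,0,0],[-0.9,0,0],[-1,0,0]], angular=[[0,0,0],[0,0,0],[0,0,0],[0,0,0],[0,0,0],[0,0,0],[0,0,0],[0,0,0],[0,0,0],[0,0,0]], jaw=[0.3,0.6,1,1,1,1,1,1,1,1])

```text
clock: 14.87
position: [0.555, 0.3187, 0.1149]
tool_rot: [-0.528, -0.469, 0.53, -0.469]
wrist_force: [0.7, 0.2, 0.5]
gripper_width: 0.0853
```

Request:
servo_tool(delta_pos=[[-1,0,0],[-1,0,0.5],[0,0,1],[0,0,1],[0,0,1],[0,0,1],[0,0,1],[0,0,1],[0,0,1],[0,0,1]], angular=[[0,0,0],[0,0,0],[0,0,0],[0,0,0],[0,0,0],[0,0,0],[0,0,0],[0,0,0],[0,0,0],[0,0,0]], jaw=[1,1,1,1,1,1,1,1,1,1])

```text
clock: 15.7
position: [0.5255, 0.065, 0.176]
tool_rot: [0.529, 0.469, -0.529, 0.469]
wrist_force: [0.5, 0.4, 0.4]
gripper_width: 0.0851
```

```bash
python3 m.py .5124 -.1413 .15 -20.7; python3 -c "
from h import *
im=cams.camera('scene')['color'][:,:,::-1]
cv2.imwrite('pics/s7.png',im)"
```

```text
t 15.7 tcp [0.5255 0.065  0.176 ] w 0.0851 F [0.5 0.4 0.4]
q [-0.26   0.216  0.066  1.944 -0.017  0.981 -0.306]
toolR [[0.001, 0.993, -0.12], [0.0, -0.12, -0.993], [-1.0, 0.001, -0.0]]
tool shift in 0.03 units [0.86 0.39 6.88]
after turn: shift [0.87 2.02 6.59] turn /0.08 [ 3.02 -0.01 -0.01] az -6.9
```

View pics/s7.png

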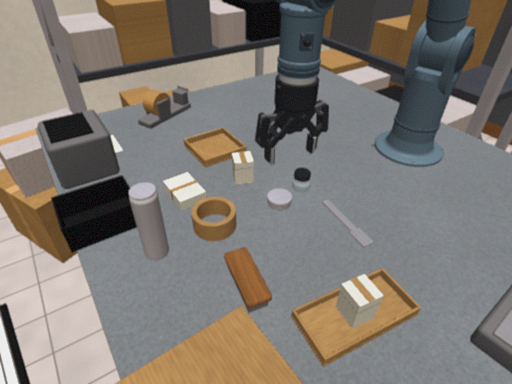

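Carton A stands upright in the long tray at (360,300). On to B.

Request:
servo_tool(delta_pos=[[0,0.06,0.9],[0,0.06,1],[0,0.06,1],[0,0.06,1],[0,0.06,1],[0,0.06,1],[0,0.03,0.98],[0,0,0],[0,0,0],[0,0,0]], angular=[[0,0,0],[0,0,0],[0,0,0],[0,0,0],[0,0,0],[0,0,0],[1,0,0],[1,0,0],[1,0,0],[0,0,0]], jaw=[1,1,1,1,1,1,1,1,1,1])

```text
clock: 16.58
position: [0.5127, -0.1407, 0.1758]
tool_rot: [0.582, 0.401, -0.582, 0.402]
wrist_force: [-0.3, 0.8, -0.2]
gripper_width: 0.0854
```

```bash
python3 m.py .5124 -.1413 .027 -20.7; python3 -c "
from h import *
c=cams.camera('wrist');im=c['color'][:,:,::-1]
print(proj(c,[[.5124,-.1413,.07]]))
cv2.imwrite('pics/w7.png',im)"
```

```text
t 16.58 tcp [ 0.5127 -0.1407  0.1758] w 0.0854 F [-0.3  0.8 -0.2]
q [-0.019  0.221  0.234  1.946 -0.061  0.981 -0.119]
toolR [[0.001, 0.935, -0.355], [-0.0, -0.355, -0.935], [-1.0, 0.001, -0.0]]
tool shift in 0.03 units [ 4.96 -0.01  0.02]
after turn: shift [ 4.96 -0.    0.02] turn /0.08 [-0.02 -0.   -0.01] az -20.8
[[255.17214637 191.19769933]]
```

View pics/w7.png

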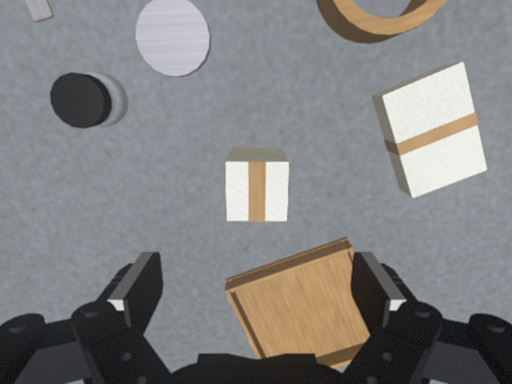

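The carton's top is at (257,191) against a predicted (255,191), and it is square to the jaws. Descending.

Request:
servo_tool(delta_pos=[[0.6,0,0],[0.8,0,0],[0.8,0,0],[0.8,0,0],[0.8,0,0],[0.6,0,0],[0.36,0,0],[0.2,0,0],[0,0,0],[0,0,0]], angular=[[0,0,0],[0,0,0],[0,0,0],[0,0,0],[0,0,0],[0,0,0],[0,0,0],[0,0,0],[0,0,0],[0,0,0]], jaw=[1,1,1,1,1,1,1,1,1,-1], squeeze=60)

```text
clock: 17.47
position: [0.5134, -0.1398, 0.027]
tool_rot: [0.582, 0.402, -0.581, 0.403]
wrist_force: [1.0, -0.4, 0.2]
gripper_width: 0.0751
```

Request:
servo_tool(delta_pos=[[0,0,0],[0,0,0],[0,0,0],[0,0,0],[0,0,0],[0,0,0],[0,0,0],[0,0,0],[-0.2,0,0],[-0.5,0,0]], angular=[[0,0,0],[0,0,0],[0,0,0],[0,0,0],[0,0,0],[0,0,0],[0,0,0],[0,0,0],[0,0,0],[0,0,0]], jaw=[-1,-1,-1,-1,-1,-1,-1,-1,-1,-1])

```text
clock: 18.3
position: [0.5099, -0.1393, 0.0457]
tool_rot: [-0.58, -0.404, 0.583, -0.401]
wrist_force: [-0.4, 0.9, -1.7]
gripper_width: 0.0495
```

```bash
python3 m.py .4877 0.0056 .36 -8.2
```

```text
t 18.3 tcp [ 0.5099 -0.1393  0.0457] w 0.0495 F [-0.4  0.9 -1.7]
q [ 0.011  0.415  0.206  2.023 -0.125  0.721 -0.066]
toolR [[-0.006, 0.936, -0.352], [0.001, -0.352, -0.936], [-1.0, -0.006, 0.001]]
tool shift in 0.03 units [-10.47  -2.45  -4.25]
after turn: shift [-10.48  -1.42  -4.67] turn /0.08 [-2.71  0.01  0.07] az -20.6
```

Request:
servo_tool(delta_pos=[[-1,0,0],[-1,0,-0.4],[-1,-0.3,-0.5],[-1,-0.3,-0.5],[-1,-0.3,-0.5],[-1,-0.3,-0.5],[-1,-0.3,-0.5],[-1,-0.3,-0.5],[-1,-0.3,-0.5],[-1,-0.2,-0.4]], angular=[[0,0,0],[0,0,0],[0,0,0],[0,0,0],[0,0,0],[0,0,0],[0,0,0],[-0.9,0,0],[-0.9,0,0],[-0.9,0,0]], jaw=[-1,-1,-1,-1,-1,-1,-1,-1,-1,-1])

```text
clock: 19.13
position: [0.4887, 0.006, 0.3481]
tool_rot: [-0.533, -0.465, 0.534, -0.464]
wrist_force: [-0.3, 0.2, -1.0]
gripper_width: 0.0496
```

Request:
servo_tool(delta_pos=[[0,0,0],[0,0,0],[0,0,0],[0,0,0],[0,0,0],[0,0,0],[0,0,0],[0,0,0],[0,0,0],[0,0,0]], angular=[[0,0.6,0],[0,0.8,0],[0,0.8,0],[0,0.8,0],[0,0.8,0],[0,0.8,0],[0,0.8,0],[0,0.8,0],[0,0.8,0],[0,0.8,0]], jaw=[-1,-1,-1,-1,-1,-1,-1,-1,-1,-1])

```text
clock: 19.97
position: [0.4895, 0.0041, 0.3469]
tool_rot: [0.673, 0.583, -0.344, 0.297]
wrist_force: [0.1, 0.6, -2.2]
gripper_width: 0.0499
```

Request:
servo_tool(delta_pos=[[0,0,0],[0,0,0],[0,0,0],[0,0,0],[0,0,0],[0,0,0],[0,0,0],[0,0,0],[0,0,0],[0,0,0]], angular=[[0,0.8,0],[0,0.8,0],[0,0.8,0],[0,0.8,0],[0,0.8,0],[0,0.8,0],[0,0.8,0],[0,0.8,0],[0,0.8,0],[0,0.8,0]], jaw=[-1,-1,-1,-1,-1,-1,-1,-1,-1,-1])

```text
clock: 20.8
position: [0.4899, 0.0042, 0.3467]
tool_rot: [0.748, 0.647, -0.115, 0.099]
wrist_force: [0.1, 0.5, -1.5]
gripper_width: 0.0491
```

```bash
python3 m.py
```

```text
t 20.8 tcp [0.4899 0.0042 0.3467] w 0.0491 F [ 0.1  0.5 -1.5]
q [ 0.179  0.319  0.392  1.978 -1.162  1.735  0.824]
toolR [[0.137, 0.99, -0.044], [0.944, -0.144, -0.297], [-0.3, -0.001, -0.954]]
```

Another 17.5° (0.305 rad) to go.

Request:
servo_tool(delta_pos=[[0,0,0],[0,0,0],[0,0,0],[0,0,0],[0,0,0],[0,0,0],[0,0,0],[0,0,0],[0,0,0],[0,0,0]], angular=[[0,0.8,0],[0,0.8,0],[0,0.8,0],[0,0.8,0],[0,0.6,0],[0,0,0],[0,0,0],[0,0,0],[0,0,0],[0,0,0]], jaw=[-1,-1,-1,-1,-1,-1,-1,-1,-1,-1])

```text
clock: 21.63
position: [0.4905, 0.0045, 0.3481]
tool_rot: [0.756, 0.655, -0.001, 0.002]
wrist_force: [0.4, -1.1, -1.4]
gripper_width: 0.0498
```

```bash
python3 m.py;python3 -c "
from h import *
im=cams.camera('scene')['color'][:,:,::-1]
cv2.imwrite('pics/s8.png',cv2.resize(im[0:200,156:],None,fx=2,fy=2))"
```

```text
t 21.63 tcp [0.4905 0.0045 0.3481] w 0.0498 F [ 0.4 -1.1 -1.4]
q [ 0.285  0.48   0.303  1.997 -1.319  1.926  0.965]
toolR [[0.143, 0.99, 0.001], [0.99, -0.143, -0.004], [-0.004, 0.002, -1.0]]
```

View pics/s8.png

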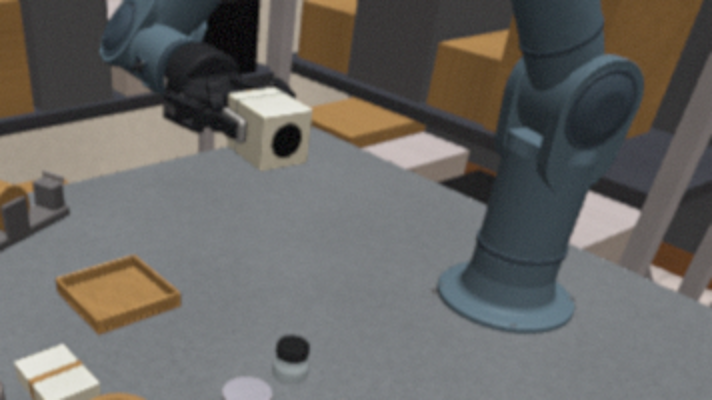

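The underside shows a round disc at (287,140), so carton B goes in the square tray. I'll hold it, then turn it back (19.7 units).

Request:
servo_tool(delta_pos=[[0,0,0],[0,0,0],[0,0,0],[0,0,0],[0,0,0],[0,0,0],[0,0,0],[0,0,0],[0,0,0],[0,0,0]], angular=[[0,0,0],[0,0,0],[0,0,0],[0,0,0],[0,0,0],[0,0,0],[0,0,0],[0,-0.5,0],[0,-0.8,0],[0,-0.8,0]], jaw=[-1,-1,-1,-1,-1,-1,-1,-1,-1,-1])

```text
clock: 22.52
position: [0.4902, 0.0043, 0.3464]
tool_rot: [0.753, 0.652, -0.066, 0.056]
wrist_force: [-0.7, -0.3, -1.7]
gripper_width: 0.049
```

Request:
servo_tool(delta_pos=[[0,0,0],[0,0,0],[0,0,0],[0,0,0],[0,0,0],[0,0,0],[0,0,0],[0,0,0],[0,0,0],[0,0,0]], angular=[[0,-0.9,0],[0,-0.9,0],[0,-0.9,0],[0,-0.9,0],[0,-0.9,0],[0,-0.9,0],[0,-0.9,0],[0,-0.9,0],[0,-0.9,0],[0,-0.9,0]], jaw=[-1,-1,-1,-1,-1,-1,-1,-1,-1,-1])

```text
clock: 23.35
position: [0.4898, 0.0043, 0.3475]
tool_rot: [0.682, 0.59, -0.327, 0.283]
wrist_force: [-0.4, -0.1, -1.7]
gripper_width: 0.0493
```

Request:
servo_tool(delta_pos=[[0,0,0],[0,0,0],[0,0,0],[0,0,0],[0,0,0],[0,0,0],[0,0,0],[0,0,0],[0,0,0],[0,0,0]], angular=[[0,-0.9,0],[0,-0.9,0],[0,-0.9,0],[0,-0.9,0],[0,-0.9,0],[0,-0.9,0],[0,-0.9,0],[0,-0.9,0],[0,-0.9,0],[0,-0.4,0]], jaw=[-1,-1,-1,-1,-1,-1,-1,-1,-1,-1])

```text
clock: 24.18
position: [0.4895, 0.0072, 0.3473]
tool_rot: [-0.533, -0.464, 0.535, -0.464]
wrist_force: [0.5, 0.8, -1.1]
gripper_width: 0.0492
```

```bash
python3 m.py .507 -.310 .12 1
```

```text
t 24.18 tcp [0.4895 0.0072 0.3473] w 0.0492 F [ 0.5  0.8 -1.1]
q [-0.217 -0.012  0.116  1.824  0.002  1.332 -0.241]
toolR [[-0.002, 0.99, -0.14], [-0.001, -0.14, -0.99], [-1.0, -0.002, 0.002]]
tool shift in 0.03 units [ 7.59  2.07 10.38]
after turn: shift [ 7.58  0.4  10.58] turn /0.08 [-1.97  0.02  0.03] az -8.0
```

Request:
servo_tool(delta_pos=[[0,0.2,0.6],[0,0.2,1],[0,0.2,1],[0,0.2,1],[0.5,0.2,1],[0.8,0.2,1],[0.8,0.2,1],[0.8,0.2,1],[0.8,0.2,1],[0.8,0.2,1]], angular=[[0,0,0],[0,0,0],[0,0,0],[0,0,0],[0,0,0],[0,0,0],[0,0,0],[0,0,0],[0,0,0],[0,0,0]], jaw=[-1,-1,-1,-1,-1,-1,-1,-1,-1,-1])

```text
clock: 25.02
position: [0.5076, -0.2895, 0.2109]
tool_rot: [0.535, 0.464, -0.535, 0.462]
wrist_force: [0.6, 0.2, -0.9]
gripper_width: 0.0492
```

Request:
servo_tool(delta_pos=[[0.8,0.07,0.6],[0.8,0,0.18],[0.8,0,0],[0.6,0,0],[0,0,0],[0,0,0],[0,0,0],[0,0,0],[0,0,0],[0,0,0]], angular=[[0,0,0],[0,0,0],[-0.7,0,0],[-0.7,0,0],[-0.6,0,0],[0,0,0],[0,0,0],[0,0,0],[0,0,0],[0,0,0]], jaw=[-1,-1,-1,-1,-1,-1,-1,-1,-1,-1])

```text
clock: 25.85
position: [0.5078, -0.3128, 0.1234]
tool_rot: [0.496, 0.503, -0.496, 0.504]
wrist_force: [0.8, 0.1, -1.4]
gripper_width: 0.0495
```

```bash
python3 m.py .507 -.310 .0325 1;python3 -c "
from h import *
im=cams.camera('wrist')['color'][:,:,::-1]
cv2.imwrite('pics/w9.png',im)"
```

```text
t 25.85 tcp [ 0.5078 -0.3128  0.1234] w 0.0495 F [ 0.8  0.1 -1.4]
q [ 0.21   0.412  0.333  1.835 -0.166  0.92   0.633]
toolR [[0.002, 1.0, 0.016], [-0.0, 0.016, -1.0], [-1.0, 0.002, 0.001]]
tool shift in 0.03 units [ 3.03 -0.03 -0.09]
after turn: shift [ 3.03 -0.03 -0.09] turn /0.08 [-0.02  0.01 -0.02] az 0.9
```

View pics/w9.png

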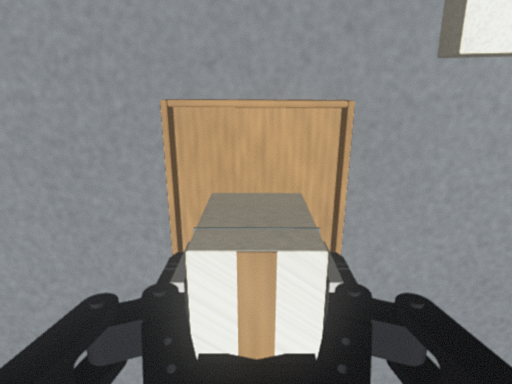

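The tray is centred on the carton (column 257). Lowering.

Request:
servo_tool(delta_pos=[[0.4,0,-0.03],[0.5,0,-0.03],[0.5,0,-0.03],[0.5,0,0],[0.45,0,0],[0.3,0,0],[0.2,0,0],[0.1,0,0],[0.05,0,0],[0,0,0]], angular=[[0,0,0],[0,0,0],[0,0,0],[0,0,0],[0,0,0],[0,0,0],[0,0,0],[0,0,0],[0,0,0],[0,0,0]], jaw=[-1,-1,-1,-1,-1,-1,-1,-1,-1,-1])

```text
clock: 26.73
position: [0.5075, -0.3102, 0.0331]
tool_rot: [0.496, 0.504, -0.496, 0.504]
wrist_force: [0.3, 0.2, -0.9]
gripper_width: 0.0495
```

```bash
python3 m.py .507 -.310 .0325 1
```

```text
t 26.73 tcp [ 0.5075 -0.3102  0.0331] w 0.0495 F [ 0.3  0.2 -0.9]
q [ 0.24   0.541  0.295  1.875 -0.22   0.757  0.671]
toolR [[0.001, 1.0, 0.016], [-0.0, 0.016, -1.0], [-1.0, 0.001, 0.0]]
tool shift in 0.03 units [ 0.02 -0.02 -0.01]
after turn: shift [ 0.02 -0.02 -0.01] turn /0.08 [-0.02  0.   -0.01] az 0.9
```

Request:
servo_tool(delta_pos=[[0.03,0,0],[0.03,0,0],[0,0,0],[0,0,0],[0,0,0],[0,0,0],[0,0,0],[0,0,0],[0,0,0],[0,0,0]], angular=[[0,0,0],[0,0,0],[0,0,0],[0,0,0],[0,0,0],[0,0,0],[0,0,0],[0,0,0],[0,0,0],[0,0,0]], jaw=[-1,-1,-1,-1,-1,-1,-1,-1,-1,-1])

```text
clock: 27.57
position: [0.5078, -0.3105, 0.0329]
tool_rot: [0.496, 0.504, -0.496, 0.504]
wrist_force: [-3.5, 1.4, 9.5]
gripper_width: 0.0496
```

The force reads +9.5 N, so it is down. I'll release it and withdraw.

Request:
servo_tool(delta_pos=[[0,0,0],[0,0,0],[0,0,0],[0,0,0],[0,0,0],[0,0,0],[-0.3,0,0],[-0.6,0,0],[-0.9,0,0],[-1,0,0]], angular=[[0,0,0],[0,0,0],[0,0,0],[0,0,0],[0,0,0],[0,0,0],[0,0,0],[0,0,0],[0,0,0],[0,0,0]], jaw=[0.3,0.6,1,1,1,1,1,1,1,1])

```text
clock: 28.4
position: [0.5058, -0.3092, 0.1145]
tool_rot: [0.495, 0.505, -0.496, 0.503]
wrist_force: [0.6, 0.9, -0.7]
gripper_width: 0.0854
```

Request:
servo_tool(delta_pos=[[-1,0,0],[-1,0,0],[-1,0,0],[-1,0,0],[-0.5,0,0],[0,0,0],[0,0,0],[0,0,0],[0,0,0],[0,0,0]], angular=[[0,0,0],[0,0,0],[0,0,0],[0,0,0],[0,0,0],[0,0,0],[0,0,0],[0,0,0],[0,0,0],[0,0,0]], jaw=[1,1,1,1,1,1,1,1,1,1])

```text
clock: 29.23
position: [0.5061, -0.3092, 0.2476]
tool_rot: [0.495, 0.505, -0.496, 0.503]
wrist_force: [-0.6, -0.1, 0.2]
gripper_width: 0.0849
```

```bash
python3 m.py; python3 -c "
from h import *
cv2.imwrite('pics/s10.png',cams.camera('scene')['color'][:,:,::-1])
cv2.imwrite('pics/t10.png',cams.camera('top')['color'][:,:,::-1])"
```

```text
t 29.23 tcp [ 0.5061 -0.3092  0.2476] w 0.0849 F [-0.6 -0.1  0.2]
q [ 0.173  0.272  0.363  1.734 -0.104  1.159  0.583]
toolR [[-0.003, 1.0, 0.016], [0.001, 0.016, -1.0], [-1.0, -0.003, -0.002]]
```

View pics/s10.png

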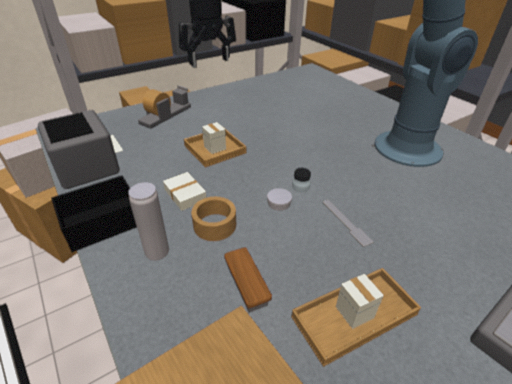

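View pics/t10.png

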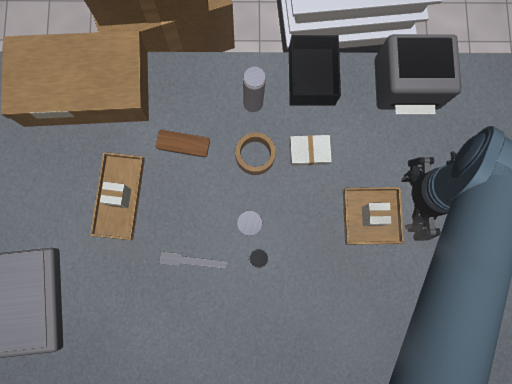

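Both cartons stand upright in their trays: in the top view A is at (112,193) and B at (380,213). The gripper is clear, so I'm handing in.

```bash
python3 -c "
from workcell import env
print(env.finish_job())"
```

```text
the job is handed in; nothing more can be done
None
```

Both cartons are sorted and the job is handed in, at about 29 s on the robot's clock against the 67 s limit.

I did the cartons one at a time, leaving the second where it stood until the first was in its tray. Each was lifted clear, turned about 90° onto its side and held for around a second to read its mark. Then it was turned back upright and lowered until the wrist felt the tray floor (about 6 N for the first, 10 N for the second) before release.

- **Bar carton:** the scene camera showed a narrow black bar, so it went into the long tray.
- **Disc carton:** the camera showed a round disc, so it went into the square tray.

In the last scene and top pictures both cartons stood upright well inside their trays, and nothing else on the bench had moved. The gripper was open about 0.25 m above the bench, touching nothing, with wrist force near zero. None of my checks failed or disagreed. `env.finish_job()` gave no verdict, so I can't confirm how it was scored.

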